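# Load a curing tray into the free level of a rail rack

### The job

Slide the parked metal tray onto the one empty rail pair of the rack on the right, the rack that already holds two sheets. The cradle encloses the tray's end tab, so lift the tray out by its middle grip, set it down clear of the cradle, let go, take it again by the end tab, and slide it onto the rails tab-outwards until it is fully home against the back stop, then let go. Leave the tape roll, screwdriver and blue sleeve pair where they are.

Things in the scene. Friction and masses are not known exactly. Their poses are not given: they have to be found in the camera images.
- tray: Loose bare-metal tray, 0.14 kg, balanced at its middle grip, 200 x 104 x 34 mm. Origin: underside, centre of main plate (110 x 104 x 4 mm, x = -55..55). z up, +x to the edge that enters the rack first. A tongue 16 mm wide, 4 mm thick runs from x = -55 to -145 with the end tab on it. A green half shell is stuck across the plate at x = 24..52, to z = 17. 
- mid_grip (a point): Point on the tray's upright middle grip, an upright metal plate 10 mm thick (tray x) x 44 mm wide (tray y), from z = 4 to 32 mm over the tray's underside; this point is at tray x = -12, y = 0, z = 20 mm. Pinch it along tray x. Axes as the tray's.
- end_tab (a point): Point on the tray's upright end tab, 40 mm long (tray x, -145..-105) x 10 mm thick (tray y), from z = 4 to 34 mm over the tray's underside; this point is at tray x = -125, y = 0, z = 22 mm. Pinch it along tray y. Axes as the tray's.
- cradle: Fixed grey plastic parking cradle, origin on the bench, x along the parked tray, whose origin is 10 mm above this one, axes the same. A fork of two cheeks, each 14 mm thick, 48 mm long, 44 mm high, stands at x = -125 either side of the end tab, 4 mm free on each side: no finger fits there. Lift the tray straight up by 45 mm or more to clear it.
- rack: Fixed aluminium rack on the right of the bench, open to its -x side (towards the robot), origin at its centre on the bench, +x = sliding-in direction. 124 mm wide, 212 mm high with roof; walls 110 mm apart inside, x = -50..50; lead-in wings flare out from x = -48 to -67. Three ledge-rail pairs, 13 mm wide along each wall, x = -60..50; stop bar behind each pair at x = 50. Two pairs carry sheets.
- home_low (a point): Where the tray's origin lies when the tray is fully home on the lowest rail pair of the rack on the right: rack x = -5, y = 0, on the rails, 50 mm above the bench; axes as the rack's. The end tab then stands outside at rack x = -130 mm. The next sheet, rail or roof above leaves at least 48 mm over these rails.
- home_mid (a point): Where the tray's origin lies when the tray is fully home on the middle rail pair of the rack on the right: rack x = -5, y = 0, on the rails, 102 mm above the bench; axes as the rack's. The end tab then stands outside at rack x = -130 mm. The next sheet, rail or roof above leaves at least 48 mm over these rails.
- home_top (a point): Where the tray's origin lies when the tray is fully home on the top rail pair of the rack on the right: rack x = -5, y = 0, on the rails, 154 mm above the bench; axes as the rack's. The end tab then stands outside at rack x = -130 mm. The next sheet, rail or roof above leaves at least 48 mm over these rails.
- other_rack: An identical fixed rack on the left of the bench holding one sheet; not to be used. Apart from the listed things the bench is clear for setting down at x = 0.42..0.62, y = -0.13..0.02 m (world). A tall cardboard box (about 0.2 m) stands beyond, its nearest corner at about x = 0.64, y = 0.12 m.
- sheet_low: Fixed loaded sheet without handle, 100 x 104 x 4 mm, carrying a half shell and a circuit board (loaded height 17 mm), on a lowest rail pair (underside 50 mm above the bench), in either rack. Origin: centre of its underside.
- sheet_mid: The same kind of sheet on a middle rail pair (102 mm), in either rack. Origin: centre of its underside.
- sheet_top: The same kind of sheet on a top rail pair (154 mm), in either rack. Origin: centre of its underside. Two of the three sheets are in the rack on the right; the level of the one in the left rack is the level that is empty on the right.
- tape_roll: Blue tape roll lying flat, 71 x 68 x 24 mm, loose bystander; origin centre of its underside.
- screwdriver: Blue-handled screwdriver lying flat, 164 mm long, 20 mm thick, loose bystander; origin on its underside, long axis y.
- sleeve: Blue oval sleeve pair with a yellow tape band, lying, 118 x 52 x 41 mm, loose bystander; origin centre of its underside, long axis y.

How it is judged (in metres and radians):
On the way:
1. the tray is out of the cradle, set down at rest and let go, not yet home in the rack (horizontal distance between tray and cradle above 0.08 m and horizontal distance between tray and rack above 0.04 m and linear speed of tray below 0.01 m/s and contact force between the fingers and tray below 0.1 N and angle between tray's own z axis and vertical below 0.15 rad), for 0.2 s.
At the end, for the whole second after the job is handed in: The tray lies level on the empty rail pair of the rack on the right (height within 5 mm of that pair), tab outwards, pushed home to within 7 mm of the back stop, within 8 mm of the middle sideways and 0.08 rad of the rack's direction, at rest and released (((horizontal distance between sheet_low and rack above 0.2 m and z of tray in the frame of rack between 0.045 and 0.055 m) or (horizontal distance between sheet_mid and rack above 0.2 m and z of tray in the frame of rack between 0.097 and 0.107 m) or (horizontal distance between sheet_top and rack above 0.2 m and z of tray in the frame of rack between 0.149 and 0.159 m)) and x of tray in the frame of rack between -0.012 and 0.003 m and y of tray in the frame of rack between -0.008 and 0.008 m and angle between the x axis of tray and the x axis of rack, either way round below 0.08 rad and angle between tray's own z axis and vertical below 0.05 rad and linear speed of tray below 0.01 m/s and contact force between the fingers and tray below 0.1 N); the robot touches nothing.
It fails at once if the blue tape roll is moved by more than 20 mm (distance of tape_roll from where it was at the start of the episode above 0.02 m).
It fails at once if the screwdriver is moved by more than 20 mm (distance of screwdriver from where it was at the start of the episode above 0.02 m).
It fails at once if the blue sleeve pair is moved by more than 20 mm (distance of sleeve from where it was at the start of the episode above 0.02 m).
It also fails if it takes over 56 s, if anything falls off the work surface, if the arm or the gripper's body presses on something with over 40 N, if the wrist force passes 120 N, or if a joint passes its speed limit or range.

### The arm

A 6-joint arm with a two-finger parallel gripper is mounted at the origin on a cart in front of the work surface, level with it; the furniture and walls round the work are solid. World frame = base frame: x ahead of the robot, y to its left, z up, the work surface at z = 0. Lengths are in mm, angles in rad, forces in N, time in s.
With the tool pointing down it reaches from about 350 to 975 mm from the base axis. Payload 7.1 kg.
Tool frame: the origin (TCP) lies midway between the tips of the shut fingers; the grasp point (between the pads) lies ctrl.grip_point_offset behind it (ctrl.grip_point_offset is the distance from the TCP to the grasp point, in mm); z points along the fingers, y is the line along which they close (so a half turn about z gives the same grasp; the last joint's range is limited). The gripper opens to 88 mm and grips with 3 to 60 N. Pads are 20 mm wide; open, the fingers measure 115 mm over their backs; the gripper's body (75 mm by 178 mm) begins 61 mm behind the grasp point.
Start: joints at [-0.019, 0.423, 1.63, -0, 1.089, -0.019], TCP at [624.984, 0.026, 222.675] pointing down, gripper open.
Joint ranges: [-3, 3], [-0.9, 2.11], [0.09, 2.58], [-1.31, 4.45], [0.11, 2.69], [-2.54, 2.54]. Speed limits (rad/s): [2.39, 2.39, 3.01, 3.14, 3.14, 3.14].

### API

Orientations are given as a rotation vector (axis times angle).
In Python, from workcell import ctrl, get_image, close_job, finder gives the robot as it stands.
- The arm moves only by the tool servo_tool, never from a script. Its argument "deltas" is a list of rows, each a list of 2 entries, a list of its own where there are three numbers: the shift along the tool's x, y, z in mm, then the turn, a rotation vector about the tool's x, y, z in rad. A call has 1 to 5 rows; each row is the pose to reach, as a shift and turn from the pose commanded when the call began, along the tool's axes at that moment; what a row does not reach only later rows make up. A row lasts 1/12 s, in which the tool goes at most 41.7 mm and 7.16 degrees, less where a joint would pass 70% of its speed; a pose out of reach is approached as far as the arm can. A call with a gripper value outside its range is refused whole. "grip" is the closure, from -1 (fully open) to 1 (shut), so that 0 is half open, set as the call begins (left out, the last holds). The fingers move at their own pace and stop on an object; the grip force is fixed at half the most. Time passes only in rows, so rows that repeat a pose let the fingers close. It gives the time, the measured TCP pose, the force, the opening and the grip force at its end, in the units of the state.
- ctrl.get_obs(): the state, without advancing time (a new reading comes with each control period).
- get_image(name): name is "scene" or "side" or "wrist"; returns a dict with "frame" (384x512x3 uint8, blue, green, red), "depth" (384x512 float32, mm along the optical axis (not along the pixel's ray), 0 where there is no reading), "K" (3x3 intrinsics, pixels), "pose" (4x4, takes a point from camera to world coordinates). Camera axes: x right, y down, z forward; pixel columns grow to the right and rows downward; lengths in mm; the calibration is good to about 2 mm. A picture is of the moment at which its call begins.
- close_job(): hands the job in; it is judged then, once.
Trained networks look in a picture, given as the dict that the camera call returned (one of the last four; its "shot" number tells which), for a name from the list of things; names that differ only in an ending like _2 or _b are one class to them, and where a whole thing is asked for, a point or a joint stands for the part that bears it (a point fixed in the world has none). Each returns a list of dicts, best first, with "score" (0 to 1); they miss things now and then, are a little off and sometimes report something else, mostly with a low value. They report only what shows in the picture. A call takes as long as a camera call.
- finder.search_frame(query, picture): "rect" ([centre column, centre row, width, height] as shares, 0 to 1, of the picture: columns of its width, rows of its height, round what is visible of it).
- finder.silhouettes(query, picture): "mask" (384x512 bool, what is visible of it) and "rect" ([centre column, centre row, width, height] as shares, 0 to 1, of the picture: columns of its width, rows of its height, round what is visible of it).
The state is a dict: "t": time; "qpos": joint angles; "qvel": joint speeds; "joint_torque": joint torques, N m; "ee_pos": TCP position; "orientation": TCP orientation; "ft_force": force on the tool from outside, world axes, zero at the start; "moment": the same for the moment, N m; "width": finger opening in mm; "grasp_force": force on a finger pad.
Only numpy, scipy, OpenCV 4.12 (cv2) and the standard library are available. Lean on these libraries where they do the work, as an engineer would, in place of code of your own. Each camera call takes 0.05 s, during which the arm holds its last target. There are 200 camera calls.

## Working session

There is one attempt and no reset: what is moved stays moved. The work goes in short steps, Python scripts to look and compute and a tool call to move; the robot and the scene stay as the last step left them, time stands still between calls to the robot, and variables do not carry over. Pictures are saved under pics/ and viewed, at most 10 in all, crops included, and the job is handed in when it is done.

Besides the shell and the picture viewer there is one more tool, called after "Emit:" as name(argument=value, ...), one argument or row to a line, values as JSON. servo_tool: Moves the arm, as the interface text tells. Its arguments: {"type":"object","properties":{"deltas":{"type":"array","items":{"type":"array"}},"grip":{"type":"number"}},"required":["deltas"]}

```bash
mkdir -p pics; cat > h.py <<'E'
import numpy as np, cv2
from workcell import ctrl, get_image, close_job, finder
from scipy.spatial.transform import Rotation as R
def cloud(p):
    d=p['depth']; K=np.array(p['K']); T=np.array(p['pose'])
    v,u=np.mgrid[:384,:512]
    c=np.stack([(u-K[0,2])/K[0,0]*d,(v-K[1,2])/K[1,1]*d,d],-1)
    w=c@T[:3,:3].T+T[:3,3]; w[d==0]=np.nan
    return w
E
python3 - <<'E'
from h import *
o=ctrl.get_obs(); print(ctrl.grip_point_offset,o['ee_pos'],o['orientation'],o['width'],o['t'])
ims=[]
for n in ['scene','side','wrist']:
    p=get_image(n); np.savez(f'{n}.npz',f=p['frame'],d=p['depth'],K=p['K'],T=p['pose']); ims.append(p['frame'])
    w=cloud(p); print(n,np.round(p['pose'],2).tolist())
    for q in ['tray','cradle','rack','mid_grip','end_tab','sheet_low','sheet_mid','sheet_top','tape_roll','screwdriver','sleeve']:
        for r in finder.silhouettes(q,p)[:3]:
            m=r['mask']; x=w[m]; x=x[~np.isnan(x[:,0])]
            if len(x): print(q,round(r['score'],2),np.round(np.array(r['rect'])*[512,384,512,384]),np.round(np.percentile(x,[3,50,97],axis=0)).tolist())
cv2.imwrite('pics/a.png',np.vstack([ims[0]]));cv2.imwrite('pics/b.png',ims[1]);cv2.imwrite('pics/c.png',ims[2])
E
```

```text
18.700000000000003 [6.24436807e+02 3.49730390e-02 2.21894211e+02] [-2.22061652e+00 -2.22071638e+00  1.67404435e-03] 87.83806292155312 0.0
scene [[0.74, -0.35, 0.58, -22.55], [-0.68, -0.41, 0.61, -690.27], [0.02, -0.84, -0.54, 670.14], [0.0, 0.0, 0.0, 1.0]]
tray 0.95 [187. 216.  60.  30.] [[388.0, 60.0, 12.0], [456.0, 104.0, 16.0], [520.0, 163.0, 44.0]]
tray 0.19 [173. 171.  14.  13.] [[533.0, 310.0, 48.0], [543.0, 344.0, 56.0], [558.0, 374.0, 67.0]]
cradle 0.76 [182. 228.  66.  23.] [[317.0, 75.0, 3.0], [343.0, 85.0, 23.0], [415.0, 121.0, 46.0]]
rack 0.71 [348. 208.  75.  98.] [[687.0, -329.0, 7.0], [734.0, -277.0, 122.0], [799.0, -199.0, 214.0]]
mid_grip 0.64 [187. 213.  60.  27.] [[404.0, 61.0, 11.0], [457.0, 105.0, 16.0], [520.0, 165.0, 43.0]]
end_tab 0.64 [317. 294.  36.  36.] [[444.0, -397.0, 20.0], [484.0, -380.0, 36.0], [542.0, -356.0, 43.0]]
end_tab 0.61 [184. 214.  63.  31.] [[360.0, 62.0, 13.0], [456.0, 103.0, 16.0], [520.0, 159.0, 44.0]]
sheet_low 0.65 [174. 171.  12.  11.] [[525.0, 288.0, 27.0], [545.0, 348.0, 56.0], [561.0, 380.0, 82.0]]
sheet_mid 0.67 [338. 211.  30.  2
[... 2091 characters left out ...]
0, -0.0, 625.85], [-0.0, -0.96, -0.29, 81.7], [-0.0, 0.29, -0.96, 384.21], [0.0, 0.0, 0.0, 1.0]]
tray 0.64 [ 88.  59. 172. 118.] [[372.0, 64.0, 12.0], [466.0, 111.0, 14.0], [523.0, 161.0, 41.0]]
cradle 0.89 [ 93.  74. 186.  87.] [[356.0, 76.0, 2.0], [387.0, 108.0, 6.0], [537.0, 135.0, 42.0]]
rack 0.69 [344. 337.  93.  89.] [[689.0, -320.0, 4.0], [722.0, -202.0, 95.0], [761.0, -190.0, 128.0]]
end_tab 0.8 [ 84.  56. 168. 113.] [[372.0, 64.0, 12.0], [466.0, 111.0, 14.0], [523.0, 161.0, 41.0]]
end_tab 0.63 [344. 336.  93.  88.] [[689.0, -320.0, 3.0], [721.0, -202.0, 95.0], [761.0, -189.0, 128.0]]
sheet_low 0.32 [ 92.  74. 183.  85.] [[358.0, 77.0, 4.0], [387.0, 108.0, 6.0], [536.0, 135.0, 42.0]]
```

View pics/a.png

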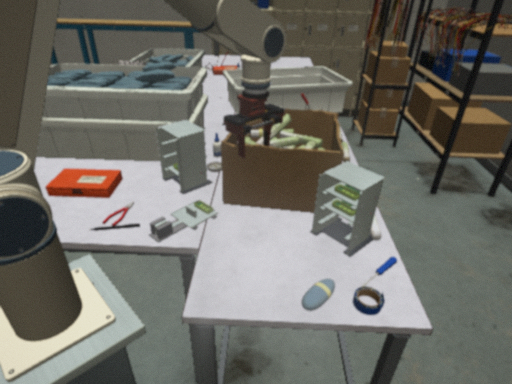

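View pics/c.png

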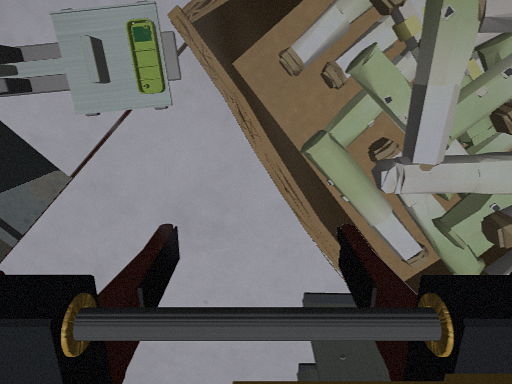

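```bash
python3 - <<'E'
from h import *
def ld(n):
    z=np.load(n+'.npz'); return cloud(dict(depth=z['d'],K=z['K'],pose=z['T']))
def show(P,nm):
    if len(P)<5: print(nm,len(P));return
    c,s,a=cv2.minAreaRect(P[:,:2].astype(np.float32)); print(nm,len(P),np.round(c,1),np.round(s,1),round(a,1),'med z',round(float(np.median(P[:,2])),1))
for n in ['scene','side','wrist']:
    w=ld(n).reshape(-1,3); w=w[~np.isnan(w[:,0])]
    def box(a,b): return w[np.all((w>a)&(w<b),axis=1)]
    show(box([380,40,9],[560,200,20]),n+' plate'); g=box([400,60,32],[500,160,60]); show(g,n+' grip'); 
    show(box([250,40,35],[385,160,60]),n+' forks+tab')
    show(box([650,-380,205],[850,-140,222]),n+' roof')
    r=box([650,-380,20],[850,-140,222]); show(r,n+' rack')
E
```

```text
scene plate 584 [457.9 109.7] [150.8 108.9] 4.7 med z 15.4
scene grip 50 [456.8 111. ] [10.3 45.9] 3.2 med z 41.6
scene forks+tab 198 [345.4  99.4] [48.  47.8] 2.7 med z 44.0
scene roof 1058 [ 765.2 -235.4] [190.6 159.2] 89.3 med z 213.4
scene rack 4159 [ 766.5 -247.2] [214.6 165. ] 89.2 med z 159.5
side plate 530 [457.3 113.6] [150.7 122.8] 0.2 med z 15.6
side grip 46 [464.8 123.4] [68.7 32.7] 57.2 med z 40.9
side forks+tab 145 [344.2  99.7] [50.6 47.1] 3.3 med z 44.3
side roof 812 [ 765.1 -234.6] [190.6 161.3] 89.2 med z 213.2
side rack 2067 [ 762.  -245.2] [215.9 163.1] 87.8 med z 164.2
wrist plate 9529 [452.6 110.3] [147.  109.1] 5.2 med z 13.8
wrist grip 630 [459.4 110.6] [10.5 43.3] 4.5 med z 41.0
wrist forks+tab 234 [367.4 101.6] [10.1 44.1] 0.9 med z 40.3
wrist roof 0
wrist rack 2836 [ 731.5 -216. ] [218.4  95.5] 52.6 med z 104.4
```

```bash
python3 - <<'E'
from h import *
def ld(n):
    z=np.load(n+'.npz'); return cloud(dict(depth=z['d'],K=z['K'],pose=z['T']))
def show(P,nm):
    c,s,a=cv2.minAreaRect(P[:,:2].astype(np.float32)); print(nm,len(P),np.round(c,1),np.round(s,1),round(a,2))
for n in ['scene','side']:
    W=ld(n); w=W.reshape(-1,3); w=w[~np.isnan(w[:,0])]
    def box(a,b): return w[np.all((w>a)&(w<b),axis=1)]
    P=box([640,-380,207],[850,-170,222])
    h=np.zeros((220,220),np.uint8); 
    for x in P: h[int(x[0]-640),int(x[1]+380)]=1
    h=cv2.morphologyEx(h,cv2.MORPH_CLOSE,np.ones((9,9))); k,l,st,ct=cv2.connectedComponentsWithStats(h)
    for i in range(1,k):
        if st[i,4]>800:
            q=np.array([x for x in P if l[int(x[0]-640),int(x[1]+380)]==i]); show(q,n+' roof'); print(np.round(cv2.boxPoints(cv2.minAreaRect(q[:,:2].astype(np.float32)))).tolist())
    # front faces per height
    for z0 in (2,20,35,60,110,130,180):
        q=box([640,-345,z0],[860,-180,z0+14]); 
        if len(q)>10: print(z0,len(q),np.round(np.percentile(q[:,:2],[1,99],axis=0)).tolist())
W=ld('wrist').reshape(-1,3);W=W[~np.isnan(W[:,0])]
P=W[(W[:,2]>10)&(W[:,2]<19)&(W[:,0]>395)&(W[:,0]<550)&(W[:,1]>40)&(W[:,1]<180)]
# plate side edges: min/max y per x bin
for lo in range(405,515,15):
    b=P[(P[:,0]>=lo)&(P[:,0]<lo+15)]; print(lo,np.round(np.percentile(b[:,1],[.5,99.5]),1),end=' ')
g=W[(W[:,2]>36)&(W[:,2]<50)&(W[:,0]>400)&(W[:,0]<500)&(W[:,1]>60)&(W[:,1]<160)]
print(); print(np.polyfit(g[:,1],g[:,0],1),g.mean(0))
E
```

```text
scene roof 943 [ 751.2 -263.9] [127.2 114.3] 88.28
[[692.0, -326.0], [806.0, -329.0], [810.0, -202.0], [696.0, -199.0]]
2 1029 [[643.0, -343.0], [829.0, -194.0]]
20 240 [[687.0, -344.0], [855.0, -198.0]]
35 101 [[685.0, -329.0], [799.0, -198.0]]
60 130 [[685.0, -329.0], [798.0, -196.0]]
110 342 [[686.0, -328.0], [796.0, -197.0]]
130 135 [[685.0, -329.0], [799.0, -196.0]]
180 152 [[685.0, -329.0], [799.0, -196.0]]
side roof 737 [ 751.2 -262.8] [124.  114.5] 88.32
[[692.0, -323.0], [807.0, -326.0], [810.0, -203.0], [696.0, -199.0]]
2 646 [[642.0, -344.0], [799.0, -186.0]]
20 56 [[684.0, -343.0], [837.0, -197.0]]
35 32 [[684.0, -340.0], [829.0, -196.0]]
60 16 [[682.0, -328.0], [710.0, -198.0]]
110 105 [[683.0, -326.0], [740.0, -199.0]]
130 21 [[683.0, -329.0], [705.0, -194.0]]
180 21 [[685.0, -328.0], [777.0, -195.0]]
405 [ 73.4 159. ] 420 [ 56.7 159.9] 435 [ 56.8 161.3] 450 [ 59.  162.8] 465 [ 60.4 163.6] 480 [ 62.2 165.3] 495 [ 63.2 167. ] 510 [ 64.3 168.1] 
[-8.43637287e-02  4.69374638e+02] [459.99793487 111.14614053  40.84795887]
```

```bash
python3 -c "
import cv2;a=cv2.imread('pics/a.png')[150:270,290:410];cv2.imwrite('pics/d.png',cv2.resize(a,(600,600),interpolation=2))"
```

```text
(no output)
```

View pics/d.png

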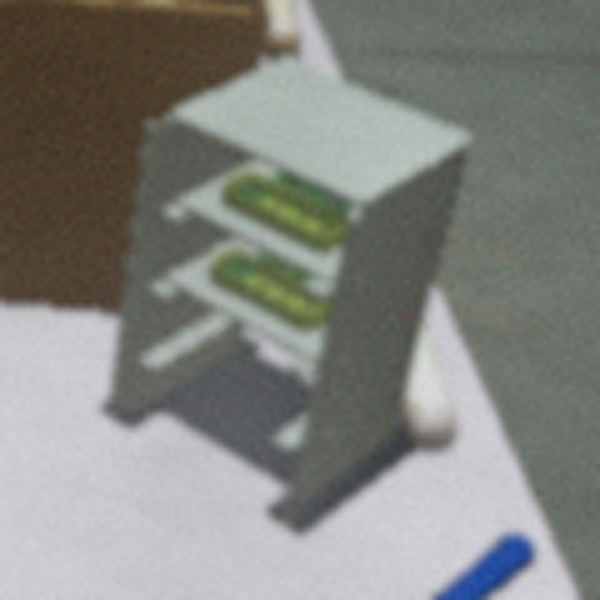

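Emit:
servo_tool(
  deltas=[
    [[111,-166,60],[0,0,-0.0845]],
    [[111,-166,60],[0,0,-0.0845]],
    [[111,-166,60],[0,0,-0.0845]],
    [[111,-166,60],[0,0,-0.0845]],
    [[111,-166,60],[0,0,-0.0845]],
  ],
  grip=0.3,
)

```text
t: 2.22
ee_pos: [457.6, 111.5, 162.4]
orientation: [2.126, 2.312, 0.001]
ft_force: [0.7, 0.5, -1.0]
width: 57.9
grasp_force: 0.0
```

Emit:
servo_tool(
  deltas=[
    [[0,0,30],[0,0,0]],
    [[0,0,30],[0,0,0]],
    [[0,0,30],[0,0,0]],
  ],
)

```text
t: 2.47
ee_pos: [458.7, 111.0, 132.4]
orientation: [-2.124, -2.313, 0.003]
ft_force: [0.1, -1.0, 0.4]
width: 37.8
grasp_force: 0.0
```

```bash
cat > m.py <<'E'
from h import *
def near(n,a,b):
    p=get_image(n); w=cloud(p); m=np.all((w>a)&(w<b),axis=-1); return w[m],p
def rect(P):
    c,s,a=cv2.minAreaRect(P[:,:2].astype(np.float32)); return np.round(c,1),np.round(s,1),round(a,2)
def st():
    o=ctrl.get_obs(); r=R.from_rotvec(o['orientation']).as_matrix(); print('t',round(o['t'],2),'tcp',np.round(o['ee_pos'],1),'ty',np.round(r[:,1],3),'tz',np.round(r[:,2],3),'w',round(o['width'],1),'F',np.round(o['ft_force'],1),'g',round(o['grasp_force'],1))
E
python3 - <<'E'
from m import *
st()
P,p=near('wrist',[400,60,35],[520,160,50]); cv2.imwrite('pics/e.png',p['frame']); print(len(P),rect(P),P.mean(0))
P=P[(P[:,1]>92)&(P[:,1]<130)&(P[:,0]>445)&(P[:,0]<475)];print(len(P),rect(P),np.median(P,0)); print(np.polyfit(P[:,1],P[:,0],1))
E
```

```text
t 2.47 tcp [458.7 111.  132.4] ty [ 0.996  0.085 -0.002] tz [-0.002 -0.001 -1.   ] w 37.8 F [ 0.1 -1.   0.4] g 0.0
585 (array([458.2, 111.1]), array([ 9.3, 43.1]), 5.01) [458.27421463 112.31339966  41.06479629]
506 (array([458.2, 110.9]), array([ 9.3, 38.5]), 5.02) [458.38152006 111.73952748  41.23126073]
[-9.70093085e-02  4.69138976e+02]
```

View pics/e.png

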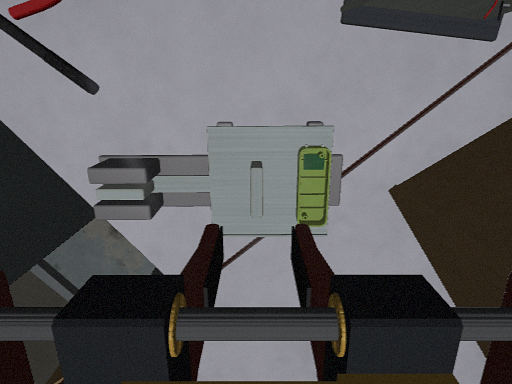

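Emit:
servo_tool(
  deltas=[
    [[0,0,40],[0,0,0]],
    [[0,0,80],[0,0,0]],
    [[0,0,100],[0,0,0]],
    [[0,0,112],[0,0,0]],
    [[0,0,113],[0,0,0]],
  ],
)

```text
t: 2.93
ee_pos: [460.0, 110.2, 18.6]
orientation: [-2.127, -2.311, 0.002]
ft_force: [0.1, 0.1, 0.4]
width: 30.6
grasp_force: 0.0
```

Emit:
servo_tool(
  deltas=[
    [[0,0,0],[0,0,0]],
    [[0,0,0],[0,0,0]],
    [[0,0,0],[0,0,0]],
    [[0,0,0],[0,0,0]],
    [[0,0,0],[0,0,0]],
  ],
  grip=1,
)

```text
t: 3.35
ee_pos: [460.2, 111.0, 21.0]
orientation: [2.124, 2.312, 0.003]
ft_force: [0.6, -2.2, 8.5]
width: 9.7
grasp_force: 30.0
```

Emit:
servo_tool(
  deltas=[
    [[0,0,0],[0,0,0]],
    [[0,0,0],[0,0,0]],
    [[0,0,-5],[0,0,0]],
    [[0,0,-15],[0,0,0]],
    [[0,0,-25],[0,0,0]],
  ],
)

```text
t: 3.77
ee_pos: [458.9, 111.0, 45.6]
orientation: [-2.125, -2.313, 0.001]
ft_force: [-0.7, -0.2, -0.8]
width: 9.8
grasp_force: 30.0
```

Emit:
servo_tool(
  deltas=[
    [[0,0,-20],[0,0,0]],
    [[0,0,-40],[0,0,0]],
    [[0,0,-60],[0,0,0]],
    [[-20,8,-60],[0,0,0.02]],
    [[-50,19,-60],[0,0,0.04]],
  ],
)

```text
t: 4.18
ee_pos: [482.9, 63.8, 107.2]
orientation: [2.167, 2.272, 0.004]
ft_force: [-0.2, 0.0, -1.4]
width: 10.1
grasp_force: 30.0
```

Emit:
servo_tool(
  deltas=[
    [[-30,11,0],[0,0,0.02]],
    [[-65,24,0],[0,0,0.04]],
    [[-95,35,0],[0,0,0.06]],
    [[-115,42,0],[0,0,0.074]],
    [[-120,45,0],[0,0,0.074]],
  ],
)

```text
t: 4.6
ee_pos: [534.1, -58.0, 106.0]
orientation: [2.256, 2.183, 0.002]
ft_force: [-1.0, -0.0, -0.8]
width: 9.9
grasp_force: 30.0
```

```bash
python3 - <<'E'
from m import *
st()
P,p=near('scene',[350,-180,20],[680,80,150]); cv2.imwrite('pics/f.png',p['frame'])
for z in range(20,150,10):
    q=P[(P[:,2]>z)&(P[:,2]<=z+10)]; print(z,len(q),np.round(np.percentile(q,[2,50,98],axis=0)[:,:2]).tolist() if len(q) else '')
E
```

```text
t 4.6 tcp [534.1 -58.  106. ] ty [ 0.999 -0.033  0.002] tz [ 0.002 -0.001 -1.   ] w 9.9 F [-1.  -0.  -0.8] g 30.0
20 11 [[350.0, 77.0], [357.0, 79.0], [369.0, 80.0]]
30 15 [[351.0, 75.0], [360.0, 78.0], [616.0, 79.0]]
40 26 [[352.0, -8.0], [614.0, 76.0], [680.0, 79.0]]
50 29 [[609.0, -8.0], [669.0, 8.0], [679.0, 78.0]]
60 40 [[608.0, -6.0], [663.0, 15.0], [678.0, 80.0]]
70 45 [[613.0, -5.0], [663.0, 16.0], [679.0, 76.0]]
80 42 [[649.0, -9.0], [662.0, 14.0], [680.0, 34.0]]
90 270 [[412.0, -110.0], [514.0, -60.0], [674.0, 25.0]]
100 586 [[407.0, -111.0], [533.0, -63.0], [671.0, 10.0]]
110 142 [[402.0, -95.0], [530.0, -59.0], [676.0, 7.0]]
120 117 [[403.0, -80.0], [521.0, -58.0], [678.0, 6.0]]
130 58 [[403.0, -70.0], [522.0, -59.0], [678.0, 12.0]]
140 49 [[518.0, -70.0], [537.0, -62.0], [664.0, 14.0]]
```

Emit:
servo_tool(
  deltas=[
    [[0,0,40],[0,0,0]],
    [[0,0,70],[0,0,0]],
    [[0,0,86],[0,0,0]],
    [[0,0,90],[0,0,0]],
    [[0,0,92],[0,0,0]],
  ],
)

```text
t: 5.07
ee_pos: [531.5, -54.1, 12.3]
orientation: [-2.251, -2.189, 0.002]
ft_force: [-0.1, 0.0, -0.2]
width: 9.6
grasp_force: 30.0
```

Emit:
servo_tool(
  deltas=[
    [[0,0,1],[0,0,0]],
    [[0,0,2],[0,0,0]],
    [[0,0,3],[0,0,0]],
    [[0,0,3],[0,0,0]],
  ],
)

```text
t: 5.4
ee_pos: [533.5, -55.0, 11.0]
orientation: [2.253, 2.187, 0.002]
ft_force: [0.1, 2.2, 4.9]
width: 10.0
grasp_force: 30.0
```

Emit:
servo_tool(
  deltas=[
    [[0,0,0],[0,0,0]],
    [[0,0,0],[0,0,0]],
    [[0,0,0],[0,0,0]],
    [[0,0,0],[0,0,0]],
  ],
  grip=0.3,
)

```text
t: 5.73
ee_pos: [532.6, -55.2, 9.9]
orientation: [2.254, 2.188, 0.0]
ft_force: [-0.4, 0.2, 0.5]
width: 29.8
grasp_force: 0.0
```

Emit:
servo_tool(
  deltas=[
    [[0,0,-15],[0,0,0]],
    [[0,0,-45],[0,0,0]],
    [[0,0,-85],[0,0,0]],
    [[0,0,-120],[0,0,0]],
    [[0,0,-120],[0,0,0]],
  ],
)

```text
t: 6.15
ee_pos: [536.5, -55.7, 135.8]
orientation: [2.248, 2.183, 0.01]
ft_force: [1.7, 0.4, 0.0]
width: 30.9
grasp_force: 0.0
```

Emit:
servo_tool(
  deltas=[
    [[0,-30,0],[0,0,-0.124]],
    [[0,-60,0],[0,0,-0.248]],
    [[0,-90,0],[0,0,-0.372]],
    [[0,-113,0],[0,0,-0.496]],
    [[0,-113,0],[0,0,-0.62]],
  ],
)

```text
t: 6.57
ee_pos: [413.8, -51.3, 128.7]
orientation: [-1.468, -2.771, 0.003]
ft_force: [0.1, 0.6, -0.5]
width: 30.6
grasp_force: 0.0
```

Emit:
servo_tool(
  deltas=[
    [[0,0,0],[0,0,-0.124]],
    [[0,0,0],[0,0,-0.248]],
    [[0,0,0],[0,0,-0.372]],
    [[0,0,0],[0,0,-0.496]],
    [[0,0,0],[0,0,-0.62]],
  ],
)

```text
t: 6.98
ee_pos: [419.4, -51.9, 129.5]
orientation: [-0.554, -3.092, 0.0]
ft_force: [-0.3, -0.6, 0.5]
width: 30.7
grasp_force: 0.0
```

Emit:
servo_tool(
  deltas=[
    [[0,0,0],[0,0,-0.124]],
    [[0,0,0],[0,0,-0.248]],
    [[0,0,0],[0,0,-0.331]],
    [[0,0,0],[0,0,-0.331]],
  ],
)

```text
t: 7.32
ee_pos: [419.4, -51.8, 129.4]
orientation: [-0.042, -3.141, -0.0]
ft_force: [-0.3, -0.3, -0.2]
width: 30.7
grasp_force: 0.0
```

```bash
python3 - <<'E'
from m import *
st(); print(np.round(ctrl.get_obs()['qpos'],2))
P,p=near('wrist',[380,-110,26],[470,0,44]); cv2.imwrite('pics/f.png',p['frame']); print(len(P),rect(P),np.median(P,0))
w=cloud(p).reshape(-1,3); w=w[~np.isnan(w[:,0])]
G=w[(w[:,0]>505)&(w[:,0]<560)&(abs(w[:,1]+57)<45)&(w[:,2]>26)&(w[:,2]<45)]; print(len(G),rect(G) if len(G)>5 else '')
T=w[(w[:,0]>480)&(w[:,0]<620)&(abs(w[:,1]+57)<80)&(w[:,2]>2)&(w[:,2]<12)]; print(len(T),rect(T))
E
```

```text
t 7.32 tcp [419.4 -51.8 129.4] ty [0.026 1.    0.   ] tz [-0.  0. -1.] w 30.7 F [-0.3 -0.3 -0.2] g 0.0
[-0.15  0.28  2.13 -0.    0.73 -1.7 ]
528 (array([421.2, -51.9]), array([ 9.3, 40.4]), 88.19) [418.78792817 -52.02216756  33.26318712]
482 (array([532.8, -55.9]), array([43.3,  9.7]), 88.07)
2825 (array([538.4, -55.2]), array([ 73.3, 117.2]), 88.63)
```

View pics/f.png

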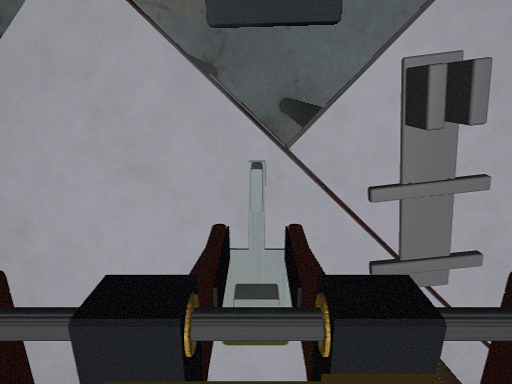

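Emit:
servo_tool(
  deltas=[
    [[-2,0,40],[0,0,0.009]],
    [[-2,0,80],[0,0,0.009]],
    [[-2,0,108],[0,0,0.009]],
    [[-2,0,121],[0,0,0.009]],
    [[-2,0,123],[0,0,0.009]],
  ],
)

```text
t: 7.78
ee_pos: [419.7, -51.6, 4.2]
orientation: [-0.065, -3.136, -0.001]
ft_force: [-0.3, -0.3, 0.2]
width: 30.7
grasp_force: 0.0
```

Emit:
servo_tool(
  deltas=[
    [[0,0,0],[0,0,0]],
    [[0,0,0],[0,0,0]],
    [[0,0,0],[0,0,0]],
    [[0,0,0],[0,0,0]],
    [[0,0,0],[0,0,0]],
  ],
  grip=1,
)

```text
t: 8.2
ee_pos: [422.5, -52.0, 7.8]
orientation: [0.061, 3.139, -0.0]
ft_force: [-0.3, -0.1, 7.5]
width: 10.0
grasp_force: 30.0
```

Emit:
servo_tool(
  deltas=[
    [[0,0,-5],[0,0,0]],
    [[0,0,-15],[0,0,0]],
    [[0,0,-35],[0,0,0]],
    [[0,0,-60],[0,0,0]],
    [[0,0,-80],[0,0,0]],
  ],
)

```text
t: 8.62
ee_pos: [421.4, -51.9, 88.6]
orientation: [0.06, 3.141, -0.0]
ft_force: [0.4, -0.2, -1.1]
width: 9.6
grasp_force: 30.0
```

```bash
python3 - <<'E'
from m import *
st()
for n in ['scene','side','wrist']:
    P,p=near(n,[350,-130,40],[640,20,130])
    if n=='scene': cv2.imwrite('pics/g.png',cv2.resize(p['frame'][150:300,170:370],(800,600)))
    # plate heights along x
    for x in range(400,610,20):
        q=P[(P[:,0]>x)&(P[:,0]<=x+20)]; print(n,x,len(q),np.round(np.percentile(q[:,2],[5,25,50,90]),1) if len(q)>5 else '', np.round(np.percentile(q[:,1],[2,98])) if len(q)>5 else '')
E
```

```text
t 8.62 tcp [421.4 -51.9  88.6] ty [ 0.038  0.999 -0.   ] tz [ 0. -0. -1.] w 9.6 F [ 0.4 -0.2 -1.1] g 30.0
scene 400 138 [ 85.3  97.2 109.1 125. ] [-67. -40.]
scene 420 42 [ 84.2  96.2 105.  119.8] [-67. -58.]
scene 440 26 [83.1 84.5 85.8 87.2] [-61. -46.]
scene 460 28 [84.2 84.7 85.4 86.9] [-61. -44.]
scene 480 82 [83.1 85.  85.5 87.4] [-106.  -38.]
scene 500 104 [84.1 85.1 85.7 87.3] [-107.  -38.]
scene 520 168 [ 84.6  86.4  91.7 113.6] [-107.  -43.]
scene 540 67 [83.8 84.8 85.4 87.5] [-109.  -58.]
scene 560 153 [84.1 85.6 87.4 97.3] [-108.   -7.]
scene 580 143 [85.1 87.3 90.6 97.2] [-109.   -7.]
scene 600 1  
side 400 58 [ 89.2  99.9 111.6 125.2] [-65. -38.]
side 420 8 [ 98.5 105.7 111.1 117.8] [-66. -45.]
side 440 1  
side 460 0  
side 480 6 [86.7 90.9 91.4 93.7] [-79. -71.]
side 500 6 [83.3 83.7 85.8 90.4] [-80. -70.]
side 520 44 [ 89.   93.6 102.9 117.8] [-102.  -61.]
side 540 41 [86.1 88.4 89.9 93.4] [-108.  -59.]
side 560 76 [ 85.3  88.8  92.  102.1] [-108.  -47.]
side 580 90 [ 86.1  89.3  92.2 100.1] [-108.  -39.]
side 600 1  
wrist 400 2873 [ 85.2 100.8 114.3 125.1] [-65. -38.]
wrist 420 770 [114.3 115.  115.4 116.5] [-57. -47.]
wrist 440 49 [113.7 114.5 115.  115.6] [-58. -48.]
wrist 460 215 [84.7 85.3 85.6 86.2] [-60. -47.]
wrist 480 197 [84.8 85.3 85.7 86.4] [-66. -45.]
wrist 500 856 [84.9 85.4 85.7 86.4] [-67. -45.]
wrist 520 376 [84.9 85.3 85.7 86.3] [-68. -44.]
wrist 540 0  
wrist 560 0  
wrist 580 0  
wrist 600 0
```

View pics/g.png

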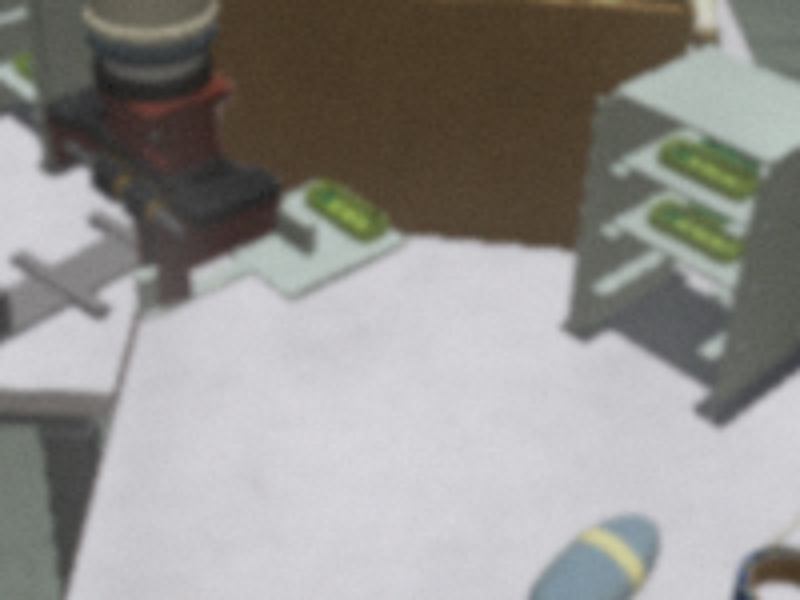

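Emit:
servo_tool(
  deltas=[
    [[-10,-25,0],[0,0,0]],
    [[-21,-60,0],[0,0,0]],
    [[-33,-98,0],[0,0,0]],
    [[-46,-134,0],[0,0,0]],
    [[-58,-165,0],[0,0,0]],
  ],
)

```text
t: 9.18
ee_pos: [472.9, -220.9, 85.7]
orientation: [-0.061, -3.14, -0.001]
ft_force: [1.2, -0.1, -0.9]
width: 9.8
grasp_force: 30.0
```

Emit:
servo_tool(
  deltas=[
    [[-7,-22,7],[0,0,0]],
    [[-12,-34,18],[0,0,0]],
    [[-12,-36,24],[0,0,0]],
    [[-12,-36,24],[0,0,0]],
  ],
)

```text
t: 9.52
ee_pos: [482.0, -254.9, 60.4]
orientation: [-0.062, -3.137, -0.003]
ft_force: [-0.2, 1.4, -1.6]
width: 9.7
grasp_force: 30.0
```

```bash
python3 - <<'E'
from m import *
st()
for n in ['scene','side']:
    p=get_image(n); w=cloud(p).reshape(-1,3); w=w[~np.isnan(w[:,0])]
    b=lambda a,c:w[np.all((w>a)&(w<c),axis=1)]
    # outer wall
    q=b([705,-345,25],[795,-310,200])
    for _ in range(4):
        f=np.polyfit(q[:,0],q[:,1],1); r=q[:,1]-np.polyval(f,q[:,0]); q=q[abs(r)<3]
    print(n,'outer wall',len(q),'yaw',f[0],'y at 751',np.polyval(f,751),'std',r.std())
    # inner wall of +y side: rack y=+55 
    q=b([695,-220,25],[795,-195,200])
    if len(q)>20:
        for _ in range(4):
            f=np.polyfit(q[:,0],q[:,1],1); r=q[:,1]-np.polyval(f,q[:,0]); q=q[abs(r)<3]
        print(n,'inner wall',len(q),'yaw',f[0],'y at 751',np.polyval(f,751),r.std())
    q=b([690,-335,207],[820,-190,221]); 
    for y in range(-320,-200,20):
        s=q[(q[:,1]>y)&(q[:,1]<y+20)]; print(y+10,np.round(np.percentile(s[:,0],[1,99])),end=' ')
    print()
    for x in range(700,800,20):
        s=q[(q[:,0]>x)&(q[:,0]<x+20)]; print(x+10,np.round(np.percentile(s[:,1],[1,99]),1),end=' ')
    print()
    # tray plate
    q=b([540,-325,50],[680,-190,62]); print('tray',len(q),rect(q))
    for x in range(560,660,20):
        s=q[(q[:,0]>x)&(q[:,0]<x+20)]
        if len(s)>5: print(x+10,np.round(np.percentile(s[:,1],[1,99]),1),round(np.median(s[:,2]),1),end=' ')
    s=q[:,0];print(np.percentile(s,99))
p=get_image('wrist');np.savez('w2.npz',f=p['frame'],d=p['depth'],K=p['K'],T=p['pose'])
w=cloud(p).reshape(-1,3); w=w[~np.isnan(w[:,0])]; q=w[(w[:,2]>66)&(w[:,2]<95)&(w[:,0]>450)]; 
for a in (0,1):
    s=q[(q[:,0]>560)==bool(a)]; print(len(s),rect(s) if len(s)>5 else '')
E
```

```text
t 9.52 tcp [ 482.  -254.9   60.4] ty [0.04  0.999 0.002] tz [-0.004  0.002 -1.   ] w 9.7 F [-0.2  1.4 -1.6] g 30.0
scene outer wall 814 yaw -0.02330663712995048 y at 751 -324.2183646971503 std 0.7142675791884611
scene inner wall 386 yaw -0.061916753951035235 y at 751 -209.17446186545658 1.1655902531975604
-310 [698. 805.] -290 [698. 805.] -270 [698. 805.] -250 [700. 805.] -230 [699. 807.] -210 [699. 807.] 
710 [-324.2 -201.6] 730 [-324.8 -203.2] 750 [-325.1 -204.6] 770 [-326.1 -204.5] 790 [-326.  -205.2] 
tray 425 (array([ 604.5, -259.7]), array([106.7, 110.8]), 88.01)
570 [-310.4 -279.2] 57.5 590 [-311. -279.] 57.1 610 [-312.5 -254. ] 56.9 630 [-312.4 -250.8] 57.5 650 [-313.8 -209.5] 58.4 658.29995176235
side outer wall 23 yaw -0.16985965007151207 y at 751 -319.95761218795496 std 1.414282323482704
-310 [699. 804.] -290 [698. 804.] -270 [696. 807.] -250 [699. 808.] -230 [700. 805.] -210 [702. 806.] 
710 [-321.9 -202.9] 730 [-323.2 -202.7] 750 [-324.5 -202.4] 770 [-323.4 -204. ] 790 [-323.6 -202.3] 
tray 100 (array([ 606.4, -257.6]), array([104.4, 103.7]), 88.45)
570 [-304.5 -204.4] 58.2 590 [-309.4 -291.2] 58.6 610 [-309.4 -285.3] 57.8 630 [-309.3 -285.3] 58.1 650 [-311.  -279.7] 57.8 656.7356198249545
2836 (array([ 479.8, -256.7]), array([27.9, 39.4]), 66.8)
0
```

Emit:
servo_tool(
  deltas=[
    [[0,-1,0],[0,0,-0.014]],
    [[0,-1,0],[0,0,-0.014]],
    [[0,-1,0],[0,0,-0.014]],
  ],
)

```text
t: 9.92
ee_pos: [484.0, -256.0, 63.2]
orientation: [0.037, 3.141, -0.0]
ft_force: [0.6, 0.1, -0.7]
width: 9.5
grasp_force: 30.0
```

Emit:
servo_tool(
  deltas=[
    [[-10,0,0],[0,0,0]],
    [[-20,0,0],[0,0,0]],
    [[-30,0,0],[0,0,0]],
    [[-40,0,0],[0,0,0]],
    [[-50,0,0],[0,0,0]],
  ],
)

```text
t: 10.33
ee_pos: [535.4, -257.7, 62.8]
orientation: [0.038, 3.141, -0.0]
ft_force: [-0.1, -0.2, -1.3]
width: 9.8
grasp_force: 30.0
```

Emit:
servo_tool(
  deltas=[
    [[-4,0,0],[0,0,0]],
    [[-8,0,0],[0,0,0]],
    [[-12,0,0],[0,0,0]],
    [[-12,0,0],[0,0,0]],
  ],
)

```text
t: 10.67
ee_pos: [546.4, -258.0, 62.7]
orientation: [0.038, 3.141, -0.0]
ft_force: [-0.5, 0.6, -0.8]
width: 9.9
grasp_force: 30.0
```

```bash
python3 - <<'E'
from m import *
st(); print(ctrl.get_obs()['moment'])
p=get_image('scene'); cv2.imwrite('pics/i.png',cv2.resize(p['frame'][170:270,270:410],(800,571),interpolation=2))
E
```

```text
t 10.67 tcp [ 546.4 -258.    62.7] ty [ 0.024  1.    -0.   ] tz [ 0. -0. -1.] w 9.9 F [-0.5  0.6 -0.8] g 30.0
[ 0.09399814  0.06125662 -0.01458451]
```

View pics/i.png

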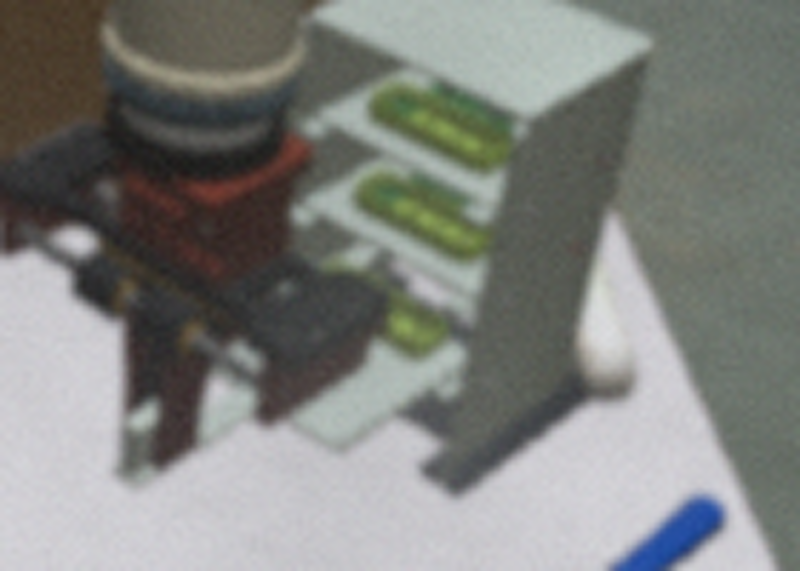

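Emit:
servo_tool(
  deltas=[
    [[-10,0,0],[0,0,0]],
    [[-20,0,0],[0,0,0]],
    [[-30,0,1],[0,0,0]],
    [[-40,0,2],[0,0,0]],
    [[-50,0,3],[0,0,0]],
  ],
)

```text
t: 11.13
ee_pos: [597.2, -259.2, 59.7]
orientation: [0.038, 3.141, -0.0]
ft_force: [-0.3, -1.0, -1.5]
width: 9.6
grasp_force: 30.0
```

Emit:
servo_tool(
  deltas=[
    [[-4,0,1],[0,0,0]],
    [[-8,0,2],[0,0,0]],
    [[-12,0,2],[0,0,0]],
    [[-14,0,2],[0,0,0]],
    [[-14,0,2],[0,0,0]],
  ],
)

```text
t: 11.55
ee_pos: [610.2, -259.5, 57.7]
orientation: [0.038, 3.141, -0.0]
ft_force: [0.2, 0.1, 0.3]
width: 9.5
grasp_force: 30.0
```

Emit:
servo_tool(
  deltas=[
    [[-1,0,0.5],[0,0,0]],
    [[-3,0,1],[0,0,0]],
    [[-5,0,1],[0,0,0]],
    [[-7,0,1],[0,0,0]],
    [[-8,0,1],[0,0,0]],
  ],
)

```text
t: 11.97
ee_pos: [617.9, -259.8, 57.1]
orientation: [0.038, 3.141, -0.0]
ft_force: [-3.7, 0.3, 5.0]
width: 9.9
grasp_force: 30.0
```

Emit:
servo_tool(
  deltas=[
    [[-1,0,0],[0,0,0]],
    [[-2,0,0],[0,0,0]],
    [[-3,0,0],[0,0,0]],
    [[-3,0,0],[0,0,0]],
  ],
)

```text
t: 12.3
ee_pos: [621.0, -259.9, 57.1]
orientation: [0.038, 3.141, -0.0]
ft_force: [-2.5, 0.3, 6.2]
width: 9.6
grasp_force: 30.0
```

Emit:
servo_tool(
  deltas=[
    [[-1,0,0],[0,0,0]],
    [[-2,0,0],[0,0,0]],
    [[-2,0,0],[0,0,0]],
  ],
)

```text
t: 12.55
ee_pos: [622.9, -259.9, 57.1]
orientation: [0.038, 3.141, -0.0]
ft_force: [-3.6, -0.6, 4.7]
width: 9.8
grasp_force: 30.0
```

Emit:
servo_tool(
  deltas=[
    [[-1,0,0],[0,0,0]],
    [[-2,0,0],[0,0,0]],
    [[-2,0,0],[0,0,0]],
  ],
)

```text
t: 12.8
ee_pos: [624.9, -260.0, 57.2]
orientation: [0.038, 3.141, -0.0]
ft_force: [-1.5, 0.6, 4.7]
width: 9.9
grasp_force: 30.0
```

Emit:
servo_tool(
  deltas=[
    [[-1,0,0],[0,0,0]],
    [[-2,0,0],[0,0,0]],
    [[-2,0,0],[0,0,0]],
  ],
)

```text
t: 13.05
ee_pos: [625.2, -260.0, 57.0]
orientation: [-0.038, -3.138, -0.001]
ft_force: [-9.3, -0.2, 9.1]
width: 10.1
grasp_force: 30.0
```

Emit:
servo_tool(
  deltas=[
    [[-1,0,0],[0,0,0]],
    [[-2,0,0],[0,0,0]],
    [[-2,0,0],[0,0,0]],
  ],
)

```text
t: 13.3
ee_pos: [625.4, -260.0, 56.8]
orientation: [-0.038, -3.135, -0.002]
ft_force: [-14.5, -1.2, 12.1]
width: 10.1
grasp_force: 30.0
```

Emit:
servo_tool(
  deltas=[
    [[2,0,-1],[0,0,0]],
    [[3,0,-1],[0,0,0]],
  ],
)

```text
t: 13.47
ee_pos: [625.3, -259.8, 57.4]
orientation: [-0.039, -3.141, -0.0]
ft_force: [-0.1, 0.1, -1.8]
width: 10.0
grasp_force: 30.0
```

Emit:
servo_tool(
  deltas=[
    [[0,0,0],[0,0,0]],
    [[0,0,0],[0,0,0]],
    [[0,0,0],[0,0,0]],
    [[0,0,0],[0,0,0]],
  ],
  grip=0.3,
)

```text
t: 13.8
ee_pos: [626.1, -259.8, 57.6]
orientation: [0.038, 3.141, -0.0]
ft_force: [-0.9, 0.3, 0.2]
width: 30.5
grasp_force: 0.0
```

Emit:
servo_tool(
  deltas=[
    [[0,0,-10],[0,0,0]],
    [[5,0,-30],[0,0,0]],
    [[25,0,-60],[0,0,0]],
    [[60,0,-80],[0,0,0]],
    [[100,0,-80],[0,0,0]],
  ],
)

```text
t: 14.22
ee_pos: [528.9, -258.8, 142.6]
orientation: [0.036, 3.133, -0.007]
ft_force: [-0.4, -0.4, -0.2]
width: 30.8
grasp_force: 0.0
```

Emit:
servo_tool(
  deltas=[
    [[40,0,0],[0,0,0]],
    [[60,0,-20],[0,0,0]],
    [[60,0,-20],[0,0,0]],
    [[60,0,-20],[0,0,0]],
  ],
)

```text
t: 14.55
ee_pos: [466.2, -256.6, 159.5]
orientation: [0.04, 3.138, -0.003]
ft_force: [0.4, -0.4, -0.2]
width: 31.0
grasp_force: 0.0
```

```bash
python3 - <<'E'
from m import *
st()
for n in ['scene','side','wrist']:
    p=get_image(n); w=cloud(p).reshape(-1,3); w=w[~np.isnan(w[:,0])]
    q=w[(w[:,0]>590)&(w[:,0]<660)&(abs(w[:,1]+260)<25)&(w[:,2]>48)&(w[:,2]<95)]
    t=q[q[:,2]>65]; print(n,len(q),len(t))
    if len(t)>5: print('tab',rect(t),np.percentile(t[:,2],95))
    g=q[(q[:,2]<60)]; 
    if len(g)>5: print('tongue z',np.median(g[:,2]),rect(g))
    if n=='scene': cv2.imwrite('pics/j.png',cv2.resize(p['frame'][170:270,270:410],(800,571),interpolation=2))
E
```

```text
t 14.55 tcp [ 466.2 -256.6  159.5] ty [ 0.025  1.    -0.002] tz [ 0.003 -0.002 -1.   ] w 31.0 F [ 0.4 -0.4 -0.2] g 0.0
scene 161 96
tab (array([ 621.8, -258.6]), array([12.3, 39.2]), 86.49) 86.15516216072766
tongue z 55.372858675023394 (array([ 630. , -261.3]), array([14.1, 57. ]), 84.46)
side 0 0
wrist 446 358
tab (array([ 623.1, -260. ]), array([ 9.5, 37.6]), 88.42) 84.2704393157084
tongue z 53.41734862383862 (array([ 645.7, -260.7]), array([14.7, 28.3]), 88.98)
```

View pics/j.png

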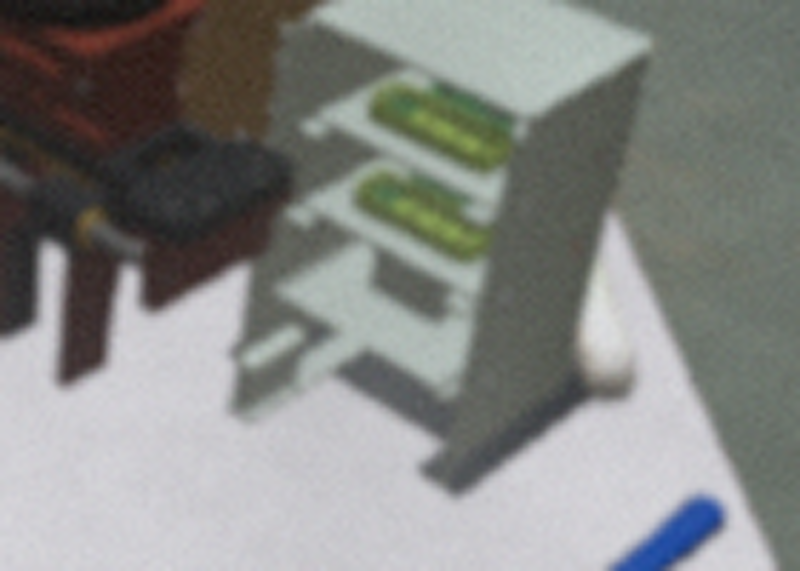

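```bash
python3 -c "
from workcell import close_job; print(close_job())"
```

```text
the job is handed in; nothing more can be done
None
```

I slid the tray tab-outwards onto the lowest rail pair of the right rack (the only empty one) until it met the back stop, let go, and handed the job in at about 15 s; no verdict came back, but the last images show it level on those rails, and I never moved the arm near the tape roll, screwdriver or sleeve pair.

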